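# Hang the caddy in the notch of the wash-up tub's rail

## Task

Pick up the steel caddy by its black tab and hook its bent lip over the notched dark steel rail of the wash-up tub, so that the basket hangs inside the tub. Feel gently along the rail for the notch and let the lip drop fully home in it, upright, then let go. Do not force the rail, and leave the mug, the jar and the tumbler where they are.

Things in the scene. Friction and masses are not known exactly. Their poses are not given: they have to be found in the camera images.
- tub: White plastic wash-up tub, fixed, 220 (x) x 300 (y) x 110 mm high, walls and floor 6 mm. Origin: centre of its underside, on the table; z up. On its +x long wall (the one farther from the robot) stands a notched dark steel rail, see rim_mid. The rail is slight: more than 25 N between caddy and tub or rail, in any direction, even for a moment, spoils it. A mug stands in the tub.
- rim_mid (a point): Tub point at x 107, y 0, z 130 mm; axes as the tub's. It lies in the rail's centre plane, level with its top. Rail: 6 mm thick, flush with the wall below, 230 mm long in y, with one open-topped square notch at mid-length, 55 mm long, 10 mm deep. The rail is clamped elsewhere each run and is NOT measured: the notch's centre is anywhere from y -30 to +30 mm. See it or feel it.
- caddy: Loose hook-on caddy, 0.12 to 0.26 kg, standing upright on the table: open-topped steel basket 50 (x) x 60 (y) x 83 mm high, with a bent lip at the top of its +x side and a black tab above the lip. Origin: centre of its underside; z up. Rightly hung, its x axis points like the tub's x, the basket is on the tub's inner side and the lip's roof rests on the notch's floor.
- caddy_tab (a point): Grip point, at x 30, y 0, z 125 mm in the caddy's frame, in the upright black plastic tab over the lip: 10 mm thick (x), 36 mm wide (y), from z = 89 to 140 mm. Pinch it from above across its thickness.
- caddy_lip (a point): Centre of the underside of the lip's roof, at x 30, y 0, z 85 mm in the caddy's frame. The lip is a channel open below, 10 mm wide inside (x 25 to 35 mm), 50 mm long in y; its outer leaf reaches down to z = 60 mm, where it flares out to x = 41 mm. Slid along the rail's top, it loses its support at the notch and can go 10 mm down.
- mug: White mug, rim radius 36 mm, 85 mm high, loose, standing in the tub on the side away from the rail. Bystander. Origin: centre of its underside.
- jar: Amber closed jar, 54 mm across, 85 mm high, loose on the table. Bystander. Origin: centre of its underside.
- tumbler: Clear tumbler, 72 mm across, 110 mm high, loose on the table. Bystander. Origin: centre of its underside.
Mind the look-alikes: they are no part of the job. Leave any orange look-alike of the caddy alone.

How it is judged:
On the way, in this order (a step that is already met when the one before it is completed fails the run):
1. the caddy is held clear of the table (height (world z) of caddy above 0.05 m and contact force between the fingers and caddy above 1 N), for 0.2 s.
2. held, the lip is hooked over the rail with the basket inside the tub (x of caddy_lip in the frame of tub between 0.101 and 0.113 m and x of caddy in the frame of tub below 0.09 m and y of caddy_lip in the frame of tub between -0.12 and 0.12 m and z of caddy_lip in the frame of tub below 0.136 m and contact force between the fingers and caddy above 1 N), for 0.2 s.
At the end, for the whole second after the job is handed in: Caddy released and at rest, basket inside the tub, lip home in the notch: roof underside 116 to 123.5 mm above the tub's underside (notch floor 120, rail top 130), lip within 6 mm of the rail's centre plane, caddy upright and square to the rail within 0.12 rad (x of caddy_lip in the frame of tub between 0.101 and 0.113 m and x of caddy in the frame of tub below 0.09 m and z of caddy_lip in the frame of tub between 0.116 and 0.1235 m and angle between caddy's own z axis and vertical below 0.12 rad and angle between the x axis of caddy and the x axis of tub, either way round below 0.12 rad and linear speed of caddy below 0.02 m/s and angular speed of caddy below 0.2 rad/s and contact force between the fingers and caddy below 0.05 N); the robot touches nothing.
It fails at once if more than 25 N between caddy and tub or its rail (contact force between caddy and tub above 25 N).
It fails at once if a bystander moved more than 20 mm or tipped (distance of any of mug, jar, tumbler from where it was at the start of the episode above 0.02 m or angle between any of mug, jar, tumbler's own z axis and vertical above 0.3 rad).
It also fails if it takes over 72 s, if anything falls off the work surface, if the arm or the gripper's body presses on something with over 40 N, if the wrist force passes 120 N, or if a joint passes its speed limit or range.

## Robot

A 6-joint arm with a two-finger parallel gripper is mounted at the origin on the work surface. World frame = base frame: x ahead of the robot, y to its left, z up, the work surface at z = 0. Lengths are in m, angles in rad, forces in N, time in s.
With the tool pointing down it reaches from about 0.35 to 0.85 m from the base axis. Payload 8.1 kg.
Tool frame: the origin (TCP) lies midway between the tips of the shut fingers; the grasp point (between the pads) lies robot.grip_depth behind it (robot.grip_depth is the distance from the TCP to the grasp point, in m); z points along the fingers, y is the line along which they close (so a half turn about z gives the same grasp; the last joint's range is limited). The gripper opens to 93 mm and grips with 3 to 60 N. Pads are 15 mm wide; open, the fingers measure 128 mm over their backs; the gripper's body (75 mm by 188 mm) begins 65 mm behind the grasp point.
Start: joints at [-1.303, 0.13, 1.488, -0, 1.523, -0.085], TCP at [0.207, -0.563, 0.219] pointing down, gripper open.
Joint ranges: [-2.96, 2.96], [-0.89, 2.26], [0.02, 2.5], [-1.34, 4.48], [0, 2.73], [-2.66, 2.66]. Speed limits (rad/s): [2.39, 2.39, 2.79, 3.14, 3.14, 3.14].

## Interface

Orientations are given as a rotation vector (axis times angle).
In Python, from plant import robot gives the robot as it stands.
- The arm moves only by the tool carry_out, never from a script. Its argument "rows" is a list of rows, each a list of 6 numbers: the shift along the tool's x, y, z in m, then the turn, a rotation vector about the tool's x, y, z in degrees. A call has 1 to 12 rows; each row is the pose to reach, as a shift and turn from the pose commanded when the call began, along the tool's axes at that moment; what a row does not reach only later rows make up. A row lasts 1/8 s, in which the tool goes at most 62.5 mm and 10.7 degrees, less where a joint would pass 70% of its speed; a pose out of reach is approached as far as the arm can. A call with a gripper value outside its range is refused whole. "jaw" is the closure in counts, from 0 (fully open) to 255 (shut), set as the call begins (left out, the last holds). The fingers move at their own pace and stop on an object; "force" is the grip in N (left out, the last holds). Time passes only in rows, so rows that repeat a pose let the fingers close. It gives the time, the measured TCP pose, the force, the opening and the grip force at its end, in the units of the state.
- robot.read_state(): the state, without advancing time (a new reading comes with each control period).
- robot.read_camera(name): name is "side" or "top" or "wrist"; returns the picture (480x640x3 uint8, red, green, blue); there is no depth.
- robot.camera_model(name): a dict with "fx", "fy", "cx", "cy" (pixels), "R" (3x3) and "t" (3): a world point X has camera coordinates R X + t; the wrist camera has in their place "mount" (4x4, takes a point from camera to tool coordinates, whose origin is the TCP and whose axes are the flange's). Camera axes: x right, y down, z forward; pixel columns grow to the right and rows downward; lengths in m; the calibration is good to about 2 mm. The wrist camera is an equidistant fisheye: a pixel r from the principal point sees the ray r / f radians off the axis. A picture is of the moment at which its call begins: read the wrist's pose just before it. camera_model takes no time and is no camera call.
- robot.close_job(): hands the job in; it is judged then, once.
Trained networks look in the newest picture that a camera, given by its name, has taken for a name from the list of things; names that differ only in an ending like _2 or _b are one class to them, and where a whole thing is asked for, a point or a joint stands for the part that bears it (a point fixed in the world has none). Each returns a list of dicts, best first, with "conf" (0 to 1); they miss things now and then, are a little off and sometimes report something else, mostly with a low value. They report only what shows in the picture. A call takes as long as a camera call. They do not tell look-alikes from the thing itself.
- robot.outline_of(camera, target): "pixels" (480x640 bool, what is visible of it) and "pixel" ([column, row] in pixels, amid what is visible of it).
The state is a dict: "t": time; "q": joint angles; "dq": joint speeds; "joint_torque": joint torques, N m; "tool_pos": TCP position; "orientation": TCP orientation; "force": force on the tool from outside, world axes, zero at the start; "wrist_torque": the same for the moment, N m; "opening": finger opening in m; "gripper_force": force on a finger pad.
Only numpy, scipy, OpenCV 4.12 (cv2) and the standard library are available. Lean on these libraries where they do the work, as an engineer would, in place of code of your own. Each camera call takes 0.05 s, during which the arm holds its last target. There are 200 camera calls.

## Working session

There is one attempt and no reset: what is moved stays moved. The work goes in short steps, Python scripts to look and compute and a tool call to move; the robot and the scene stay as the last step left them, time stands still between calls to the robot, and variables do not carry over. Pictures are saved under pics/ and viewed, at most 10 in all, crops included, and the job is handed in when it is done.

Besides the shell and the picture viewer there is one more tool, called after "Emit:" by a JSON object that holds its "name" and its "arguments", one argument or row to a line. carry_out: Moves the arm, as the interface text tells. Its arguments: {"type":"object","properties":{"rows":{"type":"array"},"jaw":{"type":"number"},"force":{"type":"number"}},"required":["rows"]}

```bash
mkdir -p pics; ls; python3 - <<'E'
from plant import robot
import cv2,numpy as np
a=robot.read_camera("top");b=robot.read_camera("side")
cv2.imwrite("pics/top0.png",a[...,::-1]);cv2.imwrite("pics/side0.png",b[...,::-1])
for c in("top","side"):
  m=robot.camera_model(c);print(c,m)
  for n in("caddy","caddy_tab","tub","mug","jar","tumbler"):
    print(n,[(round(d["conf"],2),np.round(d["pixel"]),int(d["pixels"].sum())) for d in robot.outline_of(c,n)])
print(robot.camera_model("wrist"),robot.grip_depth,robot.read_state())
E
```

```text
pics
top {'fx': 597.1236002787598, 'fy': 597.1236002787598, 'cx': 323.9278416915076, 'cy': 247.44761022636953, 'R': array([[ 0.00864521, -0.99984269,  0.01548723],
       [-0.99662466, -0.00987974, -0.08149645],
       [ 0.08163664, -0.01473041, -0.9965533 ]]), 't': array([-0.05482597,  0.61181779,  1.11697394])}
caddy [(0.95, array([404., 288.]), 1288), (0.84, array([406., 348.]), 1519), (0.65, array([352., 315.]), 1246)]
caddy_tab [(0.89, array([351., 313.]), 1299), (0.86, array([405., 288.]), 1261), (0.66, array([410., 347.]), 1388)]
tub [(0.58, array([175., 311.]), 21034)]
mug [(0.83, array([229., 337.]), 1563), (0.72, array([407., 288.]), 1259)]
jar [(0.87, array([228., 173.]), 809)]
tumbler [(0.88, array([397., 172.]), 1464)]
side {'fx': 525.2950289633711, 'fy': 525.2950289633711, 'cx': 313.40774871215984, 'cy': 236.44977534419272, 'R': array([[-0.91302047, -0.40761986,  0.01548119],
       [-0.2338865 ,  0.49202967, -0.83857254],
       [ 0.33420162, -0.76925474, -0.54456995]]), 't': array([0.55363069, 0.24630774, 0.69736862])}
caddy [(0.96, array([380., 209.]), 879), (0.8, ar
[... 745 characters left out ...]
0000000e+00]])} 0.0188 {'t': 0.7, 'q': array([-1.30340201e+00,  1.30330624e-01,  1.48816659e+00, -2.27238612e-05,
        1.52299808e+00, -8.54139615e-02]), 'dq': array([-0.00074586, -0.00028955, -0.00012485, -0.00166608, -0.00062536,
       -0.00071538]), 'joint_torque': array([ 2.71471748e-03, -5.59582114e+01, -4.91943562e+01,  7.70756719e-02,
        2.27393612e-02, -7.76498098e-06]), 'tool_pos': array([ 0.20733279, -0.56306759,  0.21869506]), 'orientation': array([ 3.09274080e+00,  5.51304467e-01, -2.16101718e-05]), 'force': array([-0.34142014, -0.35201983, -0.71245856]), 'wrist_torque': array([ 0.02212504, -0.02648396,  0.0001168 ]), 'gripper_force': 0.0, 'opening': 0.09283702017165843}
```

View pics/top0.png

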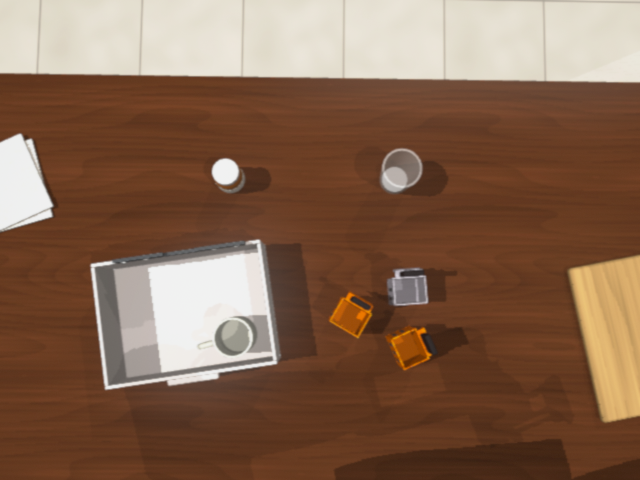

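View pics/side0.png

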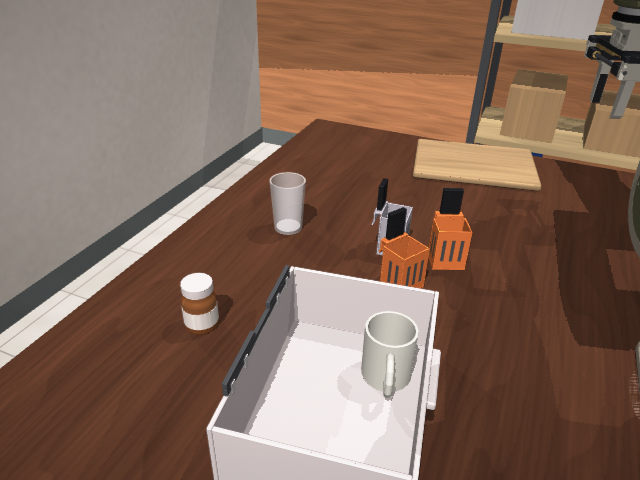

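Top picture: the steel caddy is at (408,287), with its black tab at (410,273). The orange look-alikes are at (352,314) and (410,348). The steel one at (408,287) fits the description. The tub rim corners are about (92,264), (262,241), (276,362) and (106,388), with the rail on the upper edge. In the side picture the rail runs from (290,268) to (228,390), with the notch near (258,325). Next I'll confirm in one composite crop.

```bash
python3 - <<'E'
import cv2,numpy as np
a=cv2.imread("pics/top0.png");b=cv2.imread("pics/side0.png")
r=lambda i,x,y,w,h,s:cv2.resize(i[y:y+h,x:x+w],None,fx=s,fy=s,interpolation=cv2.INTER_CUBIC)
A=r(a,380,260,60,50,5);B=r(b,360,170,60,100,3)[:250,:]; B=cv2.resize(b[170:270,360:420],(150,250),interpolation=cv2.INTER_CUBIC)
C=r(b,210,260,100,140,2); C=cv2.resize(b[260:400,215:305],(321,500),interpolation=cv2.INTER_CUBIC)
D=r(a,85,230,190,45,2.37)
o=np.zeros((500,800,3),np.uint8);o[:250,:300]=A;o[:250,310:460]=B;o[:500,470:791]=C;h,w=D.shape[:2];o[260:260+h,:w]=D
cv2.imwrite("pics/crop.png",o)
E
```

```text
(no output)
```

View pics/crop.png

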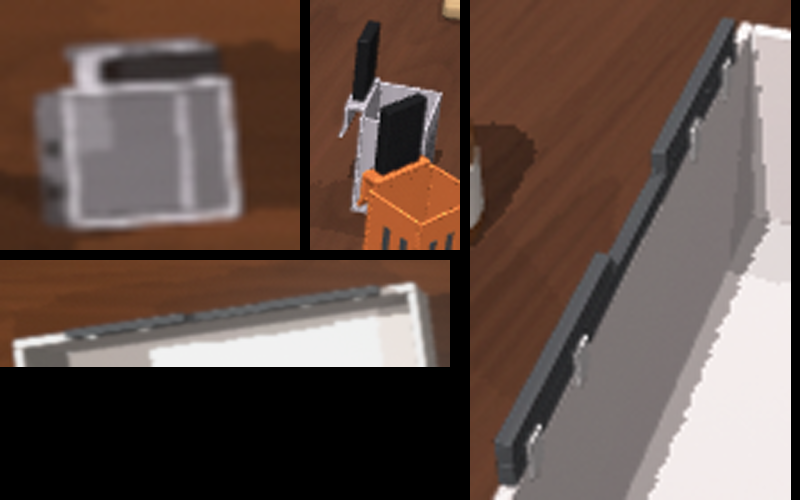

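The crop confirms it: the steel caddy has a bent lip and a black tab. In the side view, the rail's outer top edge runs from (223.4,382.4) to (287.3,265.6), and the notch edges are at (250.6,331.4) and (266.9,302.6).

```bash
cat > h.py <<'E'
import numpy as np
from scipy.optimize import least_squares
from scipy.spatial.transform import Rotation as Ro
from plant import robot
def proj(c,X):
    m=robot.camera_model(c);Y=np.atleast_2d(X)@m["R"].T+m["t"]
    return np.c_[m["fx"]*Y[:,0]/Y[:,2]+m["cx"],m["fy"]*Y[:,1]/Y[:,2]+m["cy"]]
def w(p,L):
    c,s=np.cos(p[2]),np.sin(p[2]);L=np.atleast_2d(L)
    return np.c_[p[0]+c*L[:,0]-s*L[:,1],p[1]+s*L[:,0]+c*L[:,1],L[:,2]]
E
python3 - <<'E'
from h import *
T=np.array([[110,150,110],[110,-150,110],[-110,-150,110],[-110,150,110]])/1e3
Tp=np.array([[92,264],[262,241],[276,362],[106,388.]])
Rs=np.array([[223.4,382.4],[250.6,331.4],[266.9,302.6],[287.3,265.6]])
def f(p):
    n=p[3];L=np.array([[.11,n+.115,.13],[.11,n+.0275,.13],[.11,n-.0275,.13],[.11,n-.115,.13]])
    return np.r_[(proj("top",w(p,T))-Tp).ravel(),(proj("side",w(p,L))-Rs).ravel()]
s=least_squares(f,[.5,.3,.1,0]);print("tub",s.x,np.round(s.fun,1))
p=s.x;print("notch world",w(p,[.107,p[3],.12]))
C=np.array([[25,30,83],[25,-30,83],[-25,-30,83],[-25,30,83],[35,18,140],[35,-18,140],[25,-18,140],[25,18,140]])/1e3
Cp=np.array([[393,277.6],[426,276],[428,302.6],[394.4,305],[401,271],[423.4,269.6],[423.4,275.6],[400.6,276.4]])
g=lambda q:(proj("top",w(q,C))-Cp).ravel()
q=least_squares(g,[.5,-.1,0]);print("caddy",q.x,np.round(q.fun,1));print("tab",w(q.x,[.03,0,.125]))
print(proj("side",w(q.x,[.03,0,.14])))
for n in [(1,"jar",228,173),(1,"tumbler",395,180),(1,"orange1",352,314),(1,"orange2",410,348)]:
    z=.085 if n[1]=="jar" else .06
    r=least_squares(lambda v:(proj("top",[v[0],v[1],z])-[n[2],n[3]]).ravel(),[.5,0]);print(n[1],r.x)
st=robot.read_state();print(Ro.from_rotvec(st["orientation"]).as_matrix())
E
```

```text
tub [ 0.4840031   0.19475257  0.14972036 -0.00519613] [-0.2  1.  -0.6  0.3  2.1  4.  -0.2  3.  -2.5  0.5 -0.5 -1.8 -1.5 -0.9
 -1.3 -1.6]
notch world [[0.59058114 0.20557487 0.12      ]]
caddy [ 0.53076946 -0.20363972  0.08958272] [-1.3  0.5 -1.5 -0.5 -0.8  0.5 -0.2  0.8  1.3 -0.2 -0.3 -0.5  0.3 -0.7
  2.3  0.2]
tab [[ 0.56064917 -0.20095583  0.125     ]]
[[382.03778094 181.30851867]]
jar [0.74214741 0.12819004]
tumbler [ 0.73772153 -0.18086287]
orange1 [ 0.48714663 -0.10134152]
orange2 [ 0.4260255 -0.2080884]
[[ 9.38405682e-01  3.45535491e-01  3.83189537e-06]
 [ 3.45535489e-01 -9.38405678e-01 -9.98929012e-05]
 [-3.09206703e-05  9.50641220e-05 -9.99999995e-01]]
```

Emit:
{"name": "carry_out", "arguments": {
  "rows": [
    [0.04,-0.02,0,0,0,-8],
    [0.09,-0.043,0,0,0,-16],
    [0.14,-0.067,0,0,0,-24],
    [0.19,-0.09,0,0,0,-32],
    [0.24,-0.115,0,0,0,-40],
    [0.29,-0.138,0,0,0,-48],
    [0.34,-0.162,0,0,0,-56],
    [0.39,-0.186,0,0,0,-64],
    [0.43,-0.205,0,0,0,-72],
    [0.456,-0.218,0,0,0,-74.9],
    [0.456,-0.218,0,0,0,-74.9],
    [0.456,-0.218,0,0,0,-74.9]
  ],
  "jaw": 0,
  "force": 15
}}

```text
t: 2.2
tool_pos: [0.5595, -0.2014, 0.2185]
orientation: [-2.121, -2.317, 0.001]
force: [-0.9, 0.1, -0.2]
opening: 0.0928
gripper_force: 0.0
```

```bash
python3 - <<'E'
from h import *
import cv2
st=robot.read_state();a=robot.read_camera("wrist");cv2.imwrite("pics/w1.png",a[...,::-1])
print(st["t"],st["tool_pos"],st["q"],np.round(Ro.from_rotvec(st["orientation"]).as_matrix(),3),st["force"])
E
```

```text
2.2 [ 0.55950043 -0.20139293  0.21854317] [-4.31416879e-01  1.16366463e-01  1.50356062e+00 -4.78512384e-04
  1.52195996e+00 -5.19839312e-01] [[-0.088  0.996 -0.   ]
 [ 0.996  0.088 -0.   ]
 [-0.    -0.    -1.   ]] [-0.886876    0.07776892 -0.23266431]
```

View pics/w1.png

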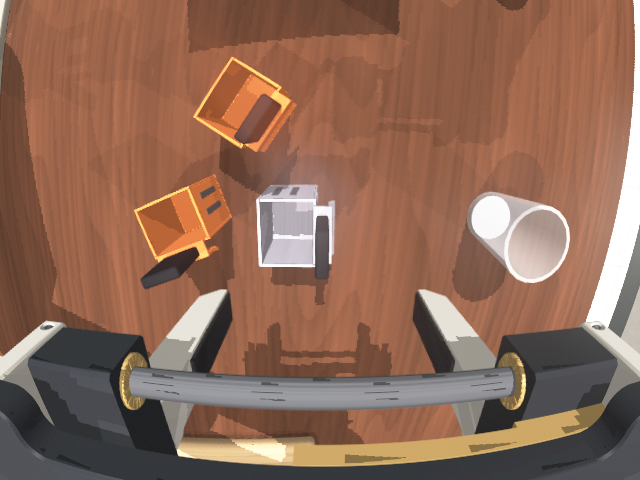

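Wrist picture: the steel caddy's rim corners are at about (258,199), (316,199), (316,266) and (259,266). The tab top lies along column 322, rows 244–278. The orange look-alikes are clear of the fingers.

```bash
cat >> h.py <<'E'
def wproj(X,st):
    m=robot.camera_model("wrist");M=m["mount"];R=Ro.from_rotvec(st["orientation"]).as_matrix()
    T=(np.atleast_2d(X)-st["tool_pos"])@R; Y=(T-M[:3,3])@M[:3,:3]
    r=np.hypot(Y[:,0],Y[:,1]);k=np.arctan2(r,Y[:,2])*m["fx"]/r
    return np.c_[m["cx"]+k*Y[:,0],m["cy"]+k*Y[:,1]]
E
python3 - <<'E'
from h import *
st=robot.read_state()
C=np.array([[25,30,83],[25,-30,83],[-25,-30,83],[-25,30,83],[30,0,140],[30,-18,140]])/1e3
P=np.array([[316,199],[316,266],[259,266],[258,199],[322.5,248],[322,278.]])
print(np.round(wproj(w([.5308,-.2036,.0896],C),st),1))
s=least_squares(lambda q:(wproj(w(q,C),st)-P)[:4].ravel(),[.53,-.2,.09]);print(s.x,np.round(s.fun,1),wproj(w(s.x,C),st)[4:])
t=w(s.x,[.03,0,.125])[0];R=Ro.from_rotvec(st["orientation"]).as_matrix()
print(t,(t-st["tool_pos"])@R)
E
```

```text
[[317.8 198. ]
 [318.2 266.3]
 [261.2 266.2]
 [257.8 198.6]
 [324.3 254.9]
 [324.3 278.7]]
[ 0.5295155  -0.20394814  0.07495652] [ 0.8 -0.3  0.2  0.9  0.3  0.1 -1.2 -0.6] [[322.37521651 255.78364737]
 [322.0572542  279.56973774]]
[ 0.55943126 -0.20170155  0.125     ] [6.18264957e-05 1.34216196e-04 9.36234859e-02]
```

Emit:
{"name": "carry_out", "arguments": {
  "rows": [
    [0,0,0.03,0,0,0],
    [0,0,0.06,0,0,0],
    [0,0,0.085,0,0,0],
    [0,0,0.105,0,0,0],
    [0,0,0.114,0,0,0],
    [0,0,0.114,0,0,0]
  ]
}}

```text
t: 3.0
tool_pos: [0.5596, -0.2011, 0.1044]
orientation: [-2.12, -2.317, 0.0]
force: [0.5, 0.1, 0.5]
opening: 0.0931
gripper_force: 0.0
```

Emit:
{"name": "carry_out", "arguments": {
  "rows": [
    [0,0,0,0,0,0],
    [0,0,0,0,0,0],
    [0,0,0,0,0,0],
    [0,0,0,0,0,0],
    [0,0,0,0,0,0],
    [0,0,0,0,0,0],
    [0,0,0,0,0,0],
    [0,0,0,0,0,0]
  ],
  "jaw": 255,
  "force": 20
}}

```text
t: 4.0
tool_pos: [0.5599, -0.2009, 0.1046]
orientation: [-2.12, -2.318, 0.0]
force: [-0.9, -0.6, -0.1]
opening: 0.0179
gripper_force: 0.0
```

Emit:
{"name": "carry_out", "arguments": {
  "rows": [
    [0,0,0,0,0,0],
    [0,0,0,0,0,0],
    [0,0,0,0,0,0]
  ]
}}

```text
t: 4.38
tool_pos: [0.5599, -0.2009, 0.1047]
orientation: [-2.12, -2.318, 0.0]
force: [-0.1, -0.4, 0.3]
opening: 0.0101
gripper_force: 20.0
```

Emit:
{"name": "carry_out", "arguments": {
  "rows": [
    [0,0,-0.01,0,0,0],
    [0,0,-0.03,0,0,0],
    [0,0,-0.06,0,0,0],
    [0,0,-0.1,0,0,0],
    [0,0,-0.13,0,0,0],
    [0,0,-0.15,0,0,0],
    [0,0,-0.16,0,0,0],
    [0,0,-0.16,0,0,0]
  ]
}}

```text
t: 5.38
tool_pos: [0.5601, -0.201, 0.2649]
orientation: [2.12, 2.318, 0.0]
force: [-0.3, -0.5, -0.8]
opening: 0.0098
gripper_force: 20.0
```

Emit:
{"name": "carry_out", "arguments": {
  "rows": [
    [0.025,0.005,0,0,0,0],
    [0.065,0.013,0,0,0,-0.5],
    [0.105,0.02,0,0,0,-1],
    [0.145,0.03,0,0,0,-2],
    [0.185,0.037,0,0,0,-3],
    [0.225,0.045,0,0,0,-3.5],
    [0.255,0.05,0,0,0,-3.5],
    [0.272,0.055,0,0,0,-3.5],
    [0.276,0.055,0,0,0,-3.5],
    [0.276,0.055,0,0,0,-3.5],
    [0.276,0.055,0,0,0,-3.5]
  ]
}}

```text
t: 6.75
tool_pos: [0.5901, 0.0778, 0.2646]
orientation: [2.05, 2.381, -0.0]
force: [-0.1, -0.3, -2.2]
opening: 0.0098
gripper_force: 20.0
```

```bash
python3 - <<'E'
from h import *
import cv2
st=robot.read_state();a=robot.read_camera("wrist");cv2.imwrite("pics/w2.png",cv2.resize(a[...,::-1],(800,600),interpolation=cv2.INTER_CUBIC))
print(st["t"],st["tool_pos"],st["q"],np.round(Ro.from_rotvec(st["orientation"]).as_matrix(),3),st["force"],st["opening"])
E
```

```text
6.75 [0.59012834 0.0778064  0.26456936] [ 4.51655696e-02  1.03002697e-01  1.43463119e+00 -3.11121010e-04
  1.60409058e+00 -1.03994030e-01] [[-0.149  0.989 -0.   ]
 [ 0.989  0.149 -0.   ]
 [-0.    -0.    -1.   ]] [-0.08614022 -0.32899184 -2.21392002] 0.009773464316921962
```

View pics/w2.png

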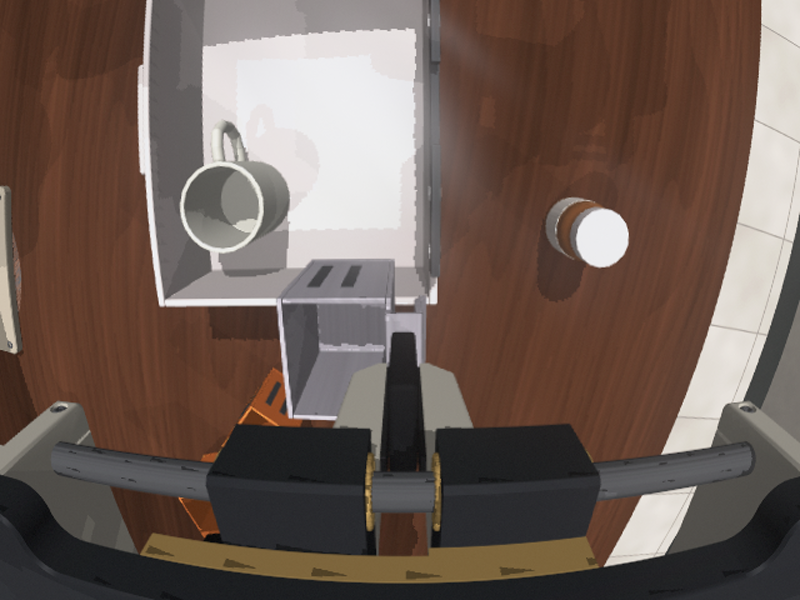

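Wrist picture: the caddy is held square. The tub's near corners are at (162,305) and (437,303). The rail runs along column ~434 with its near end at row ~275 and the notch between rows ~62 and ~187 (scale 1.25). I'll enlarge the rail strip.

```bash
python3 - <<'E'
import cv2
a=cv2.imread("pics/w2.png");a=cv2.resize(a,(640,480),interpolation=cv2.INTER_AREA)
c=cv2.rotate(a[0:250,315:365],cv2.ROTATE_90_CLOCKWISE)
cv2.imwrite("pics/w2c.png",cv2.resize(c,(750,300),interpolation=cv2.INTER_CUBIC)) # x: row=(249-X/3), y: col=315+Y/6
E
```

```text
(no output)
```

View pics/w2c.png

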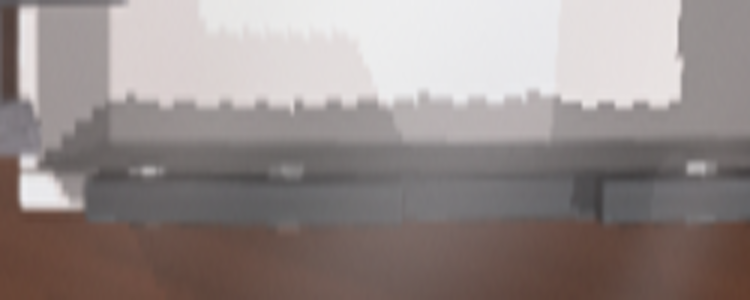

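```bash
python3 - <<'E'
from h import *
st=robot.read_state()
def f(p,full=0):
    n=p[3]
    L=np.array([[.11,-.15,.11],[-.11,-.15,.11],[.107,n-.115,.13],[.107,n-.0275,.13],[.107,n+.0275,.13]])
    r=wproj(w(p,L),st)-np.array([[350,242.8],[129.6,244],[347.6,220.8],[348.4,115.2],[349.4,49]])
    return r.ravel()
s=least_squares(f,[.484,.195,.15,0]);p=s.x
print(p,np.round(s.fun,1).reshape(-1,2));R=Ro.from_rotvec(st["orientation"]).as_matrix()
t=w(p,[.107,p[3],.13])[0];print("notch",t,"tool",(t-st["tool_pos"])@R,"toolyaw",np.arctan2(R[1,1],R[0,1]))
print("old fit resid",np.round(f([.484,.1948,.1497,-.0052]),1).reshape(-1,2))
E
```

```text
[ 0.48535975  0.19918825  0.15585852 -0.00997554] [[ 0.2 -0.1]
 [-2.3  0.5]
 [ 1.1  0.3]
 [ 0.8 -0.1]
 [-0.6 -0.2]]
notch [0.59261125 0.20594305 0.13      ] tool [0.12635549 0.02142018 0.13464457] toolyaw 0.1490490544014747
old fit resid [[-3.1  4.9]
 [-4.2  3.8]
 [-2.2  0.3]
 [-1.9 -0.1]
 [-3.  -0.2]]
```

Emit:
{"name": "carry_out", "arguments": {
  "rows": [
    [0.03,0.005,0,0,0,0],
    [0.07,0.012,0,0,0,-0.3],
    [0.1,0.018,0,0,0,-0.3],
    [0.112,0.021,0.01,0,0,-0.3],
    [0.116,0.021,0.03,0,0,-0.3],
    [0.116,0.021,0.055,0,0,-0.3],
    [0.116,0.021,0.072,0,0,-0.3],
    [0.116,0.021,0.08,0,0,-0.3],
    [0.116,0.021,0.08,0,0,-0.3],
    [0.116,0.021,0.08,0,0,-0.3]
  ]
}}

```text
t: 8.05
tool_pos: [0.5941, 0.1967, 0.1858]
orientation: [2.042, 2.386, 0.002]
force: [0.4, 0.2, -0.8]
opening: 0.0101
gripper_force: 20.0
```

```bash
python3 - <<'E'
from h import *
import cv2
st=robot.read_state();a=robot.read_camera("wrist");b=robot.read_camera("side");t=robot.read_camera("top")
o=np.zeros((600,800,3),np.uint8)
o[:300,:400]=cv2.resize(a[:,:,::-1][100:340,160:480],(400,300),interpolation=cv2.INTER_CUBIC)
o[:600,400:]=cv2.resize(b[:,:,::-1][220:400,200:320],(400,600),interpolation=cv2.INTER_CUBIC)
o[300:,:400]=cv2.resize(t[:,:,::-1][210:300,90:210],(400,300),interpolation=cv2.INTER_CUBIC)
cv2.imwrite("pics/m3.png",o)
print(st["t"],st["tool_pos"],st["q"],np.round(Ro.from_rotvec(st["orientation"]).as_matrix(),3),st["force"],st["wrist_torque"],st["opening"])
E
```

```text
8.05 [0.59414614 0.19668212 0.18579455] [ 2.37787455e-01  2.14068927e-01  1.45486194e+00 -1.35039664e-05
  1.47095551e+00  8.24438388e-02] [[-0.155  0.988  0.002]
 [ 0.988  0.155  0.   ]
 [ 0.     0.002 -1.   ]] [ 0.39841686  0.15246397 -0.82459118] [-0.06466494 -0.10575258 -0.01876261] 0.010104823056910812
```

View pics/m3.png

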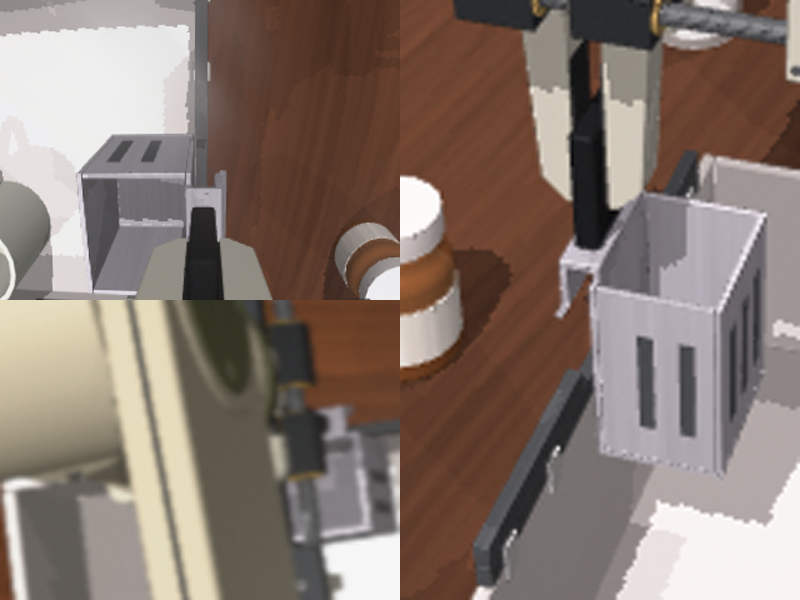

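The caddy hangs upright above the rail just short of the notch. The basket is already inside the rail line, and the lip channel (side crop ~(585,260)) sits over the rail. Lowering gently.

Emit:
{"name": "carry_out", "arguments": {
  "rows": [
    [0,0,0.002,0,0,0],
    [0,0,0.005,0,0,0],
    [0,0,0.008,0,0,0],
    [0,0,0.011,0,0,0],
    [0,0,0.013,0,0,0],
    [0,0,0.014,0,0,0],
    [0,0,0.014,0,0,0]
  ]
}}

```text
t: 9.07
tool_pos: [0.5935, 0.1967, 0.1706]
orientation: [-2.042, -2.387, 0.0]
force: [0.1, 0.7, -1.6]
opening: 0.01
gripper_force: 20.0
```

Emit:
{"name": "carry_out", "arguments": {
  "rows": [
    [0,0,0.002,0,0,0],
    [0,0,0.005,0,0,0],
    [0,0,0.008,0,0,0],
    [0,0,0.01,0,0,0],
    [0,0,0.012,0,0,0],
    [0,0,0.014,0,0,0],
    [0,0,0.015,0,0,0],
    [0,0,0.015,0,0,0]
  ]
}}

```text
t: 10.07
tool_pos: [0.5935, 0.1967, 0.1556]
orientation: [-2.042, -2.387, 0.0]
force: [-0.4, -0.4, -1.6]
opening: 0.0098
gripper_force: 20.0
```

Emit:
{"name": "carry_out", "arguments": {
  "rows": [
    [0,0,0.001,0,0,0],
    [0,0,0.002,0,0,0],
    [0,0,0.003,0,0,0],
    [0,0,0.004,0,0,0],
    [0,0,0.0045,0,0,0],
    [0,0,0.005,0,0,0],
    [0,0,0.005,0,0,0]
  ]
}}

```text
t: 10.95
tool_pos: [0.5935, 0.1968, 0.1506]
orientation: [-2.042, -2.387, 0.0]
force: [-0.3, -0.2, -0.5]
opening: 0.0099
gripper_force: 20.0
```

Emit:
{"name": "carry_out", "arguments": {
  "rows": [
    [0,0,0.0005,0,0,0],
    [0,0,0.001,0,0,0],
    [0,0,0.001,0,0,0]
  ]
}}

```text
t: 11.32
tool_pos: [0.5935, 0.1967, 0.1496]
orientation: [-2.042, -2.387, -0.0]
force: [0.2, -0.1, -1.6]
opening: 0.0098
gripper_force: 20.0
```

Emit:
{"name": "carry_out", "arguments": {
  "rows": [
    [0,0,0.0005,0,0,0],
    [0,0,0.001,0,0,0],
    [0,0,0.001,0,0,0]
  ]
}}

```text
t: 11.7
tool_pos: [0.5936, 0.1968, 0.1495]
orientation: [2.042, 2.387, 0.001]
force: [-2.4, -0.6, 5.4]
opening: 0.0102
gripper_force: 20.0
```

Contact with the rail top: about 6 N at z 0.1495. Sliding gently toward the notch.

Emit:
{"name": "carry_out", "arguments": {
  "rows": [
    [0.001,0,-0.0003,0,0,0],
    [0.002,0,-0.0003,0,0,0],
    [0.003,0,-0.0003,0,0,0],
    [0.004,0,-0.0003,0,0,0],
    [0.005,0,-0.0003,0,0,0],
    [0.0055,0,-0.0003,0,0,0],
    [0.006,0,-0.0003,0,0,0],
    [0.006,0,-0.0003,0,0,0]
  ]
}}

```text
t: 12.7
tool_pos: [0.5919, 0.2032, 0.1482]
orientation: [-2.041, -2.386, 0.001]
force: [0.2, 0.6, -0.2]
opening: 0.0095
gripper_force: 20.0
```

Emit:
{"name": "carry_out", "arguments": {
  "rows": [
    [0.0005,0,0,0,0,0],
    [0.001,0,0,0,0,0],
    [0.001,0,0,0,0,0]
  ]
}}

```text
t: 13.08
tool_pos: [0.592, 0.2038, 0.1484]
orientation: [-2.041, -2.387, 0.001]
force: [-0.2, -0.0, -1.7]
opening: 0.01
gripper_force: 20.0
```

Emit:
{"name": "carry_out", "arguments": {
  "rows": [
    [0.0005,0,0,0,0,0],
    [0.001,0,0,0,0,0],
    [0.001,0,0,0,0,0]
  ]
}}

```text
t: 13.45
tool_pos: [0.5923, 0.2047, 0.149]
orientation: [2.042, 2.387, 0.0]
force: [0.0, -0.0, -0.8]
opening: 0.0099
gripper_force: 20.0
```

No contact force any more below rail-top level, so the lip is over the notch. Lowering in small steps.

Emit:
{"name": "carry_out", "arguments": {
  "rows": [
    [0,0,0.0005,0,0,0],
    [0,0,0.001,0,0,0],
    [0,0,0.0015,0,0,0],
    [0,0,0.0015,0,0,0]
  ]
}}

```text
t: 13.95
tool_pos: [0.5922, 0.2046, 0.1474]
orientation: [-2.042, -2.387, 0.0]
force: [-0.4, -0.5, -0.5]
opening: 0.0097
gripper_force: 20.0
```

Emit:
{"name": "carry_out", "arguments": {
  "rows": [
    [0,0,0.0005,0,0,0],
    [0,0,0.001,0,0,0],
    [0,0,0.0015,0,0,0],
    [0,0,0.0015,0,0,0]
  ]
}}

```text
t: 14.45
tool_pos: [0.5922, 0.2046, 0.1458]
orientation: [-2.042, -2.387, 0.0]
force: [-0.6, 0.0, -2.2]
opening: 0.0099
gripper_force: 20.0
```

Freely dropping: 3.7 mm below the rail-top contact height with no force. The floor is expected near z 0.1395.

Emit:
{"name": "carry_out", "arguments": {
  "rows": [
    [0,0,0.001,0,0,0],
    [0,0,0.0015,0,0,0],
    [0,0,0.002,0,0,0],
    [0,0,0.0025,0,0,0],
    [0,0,0.003,0,0,0],
    [0,0,0.0035,0,0,0],
    [0,0,0.0045,0,0,0],
    [0,0,0.005,0,0,0],
    [0,0,0.005,0,0,0]
  ]
}}

```text
t: 15.58
tool_pos: [0.5922, 0.2046, 0.1408]
orientation: [-2.042, -2.387, 0.0]
force: [-0.4, 0.1, -2.7]
opening: 0.0099
gripper_force: 20.0
```

Emit:
{"name": "carry_out", "arguments": {
  "rows": [
    [0,0,0.0005,0,0,0],
    [0,0,0.001,0,0,0],
    [0,0,0.001,0,0,0]
  ]
}}

```text
t: 15.95
tool_pos: [0.5922, 0.2046, 0.1399]
orientation: [-2.042, -2.387, 0.0]
force: [1.4, -0.2, -1.7]
opening: 0.0098
gripper_force: 20.0
```

Emit:
{"name": "carry_out", "arguments": {
  "rows": [
    [0,0,0.0005,0,0,0],
    [0,0,0.0005,0,0,0],
    [0,0,0.0005,0,0,0]
  ]
}}

```text
t: 16.32
tool_pos: [0.5924, 0.2047, 0.1397]
orientation: [2.042, 2.387, 0.0]
force: [-1.8, -1.2, 0.1]
opening: 0.0098
gripper_force: 20.0
```

The lip is seated on the notch floor. Releasing.

Emit:
{"name": "carry_out", "arguments": {
  "rows": [
    [0,0,0,0,0,0],
    [0,0,0,0,0,0],
    [0,0,0,0,0,0],
    [0,0,0,0,0,0],
    [0,0,0,0,0,0],
    [0,0,0,0,0,0]
  ],
  "jaw": 120,
  "force": 5
}}

```text
t: 17.08
tool_pos: [0.5922, 0.2046, 0.1394]
orientation: [-2.042, -2.387, -0.0]
force: [0.3, -0.2, -0.0]
opening: 0.0493
gripper_force: 0.0
```

Emit:
{"name": "carry_out", "arguments": {
  "rows": [
    [0,0,-0.003,0,0,0],
    [0,0,-0.01,0,0,0],
    [0,0,-0.025,0,0,0],
    [0,0,-0.05,0,0,0],
    [0,0,-0.08,0,0,0],
    [0,0,-0.105,0,0,0],
    [0,0,-0.12,0,0,0],
    [0,0,-0.12,0,0,0],
    [-0.05,0,-0.12,0,0,0],
    [-0.1,0,-0.12,0,0,0],
    [-0.12,0,-0.12,0,0,0],
    [-0.12,0,-0.12,0,0,0]
  ]
}}

```text
t: 18.58
tool_pos: [0.6106, 0.0851, 0.2584]
orientation: [-2.044, -2.384, 0.001]
force: [-0.5, 0.3, -0.0]
opening: 0.0493
gripper_force: 0.0
```

```bash
python3 - <<'E'
from h import *
import cv2
st=robot.read_state();a=robot.read_camera("wrist");b=robot.read_camera("side")
o=np.zeros((600,800,3),np.uint8)
o[:300,:400]=cv2.resize(a[:,:,::-1],(400,300),interpolation=cv2.INTER_AREA)
o[:600,400:]=cv2.resize(b[:,:,::-1][220:400,200:320],(400,600),interpolation=cv2.INTER_CUBIC)
o[300:,:400]=cv2.resize(a[:,:,::-1][80:260,240:480],(400,300),interpolation=cv2.INTER_CUBIC)
cv2.imwrite("pics/m4.png",o)
p=[.48536,.19919,.1535,-.01]
for n,q in(("home",(.107,p[3],.175)),("ontop",(.107,p[3],.185))): print(n,proj("side",w(p,q)),wproj(w(p,q),st))
print(st["t"],st["tool_pos"],st["force"],st["opening"])
E
```

```text
home [[257.28841102 287.30346936]] [[323.27518153  77.50272538]]
ontop [[256.936019   280.81762976]] [[323.29623248  75.24864327]]
18.575 [0.6106102  0.08507255 0.25837837] [-0.52767093  0.25332589 -0.02557732] 0.0493179873194503
```

View pics/m4.png

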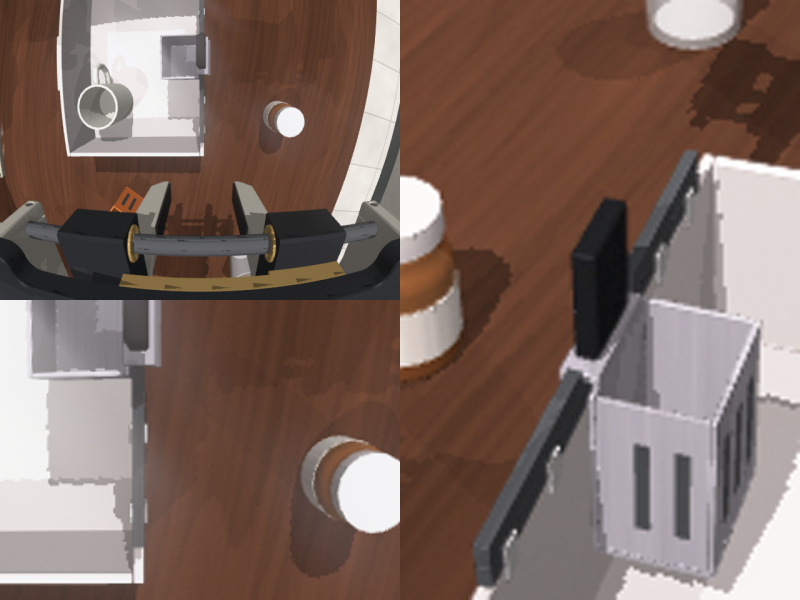

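The caddy hangs upright. Its lip sits between the notch shoulders below the rail top, near (590,368), and the tab top at about (260,288) matches the predicted home position (257,287). The mug and jar appear undisturbed and the robot is clear, so I'm handing in.

```bash
python3 -c "
from plant import robot
print(robot.close_job())"
```

```text
the job is handed in; nothing more can be done
None
```

The steel caddy hangs upright inside the tub with its lip seated in the rail notch and the gripper clear; the job is handed in, but the interface returned no verdict.

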